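Raise the gluing jig's hold-down and push the arm-rest blank to its stop

TASK

Push the counterweighted hold-down of the gluing jig up by its handle, over its balance point, so that it rests back on its stops and stays up by itself. Then push the arm-rest blank that lies in the jig along its channel until its end butts against the end stop. Only push with the fingers: pick nothing up, and leave the other things on the bench where they are.

Things in the scene. Friction and masses are not known exactly. Their poses are not given: they have to be found in the camera images.
- jig: gluing jig fixed to the bench: grey-faced base board 290 (x) x 440 (y) x 18 mm. Origin: centre of its underside, on the bench; x from the robot's side to the hinge side, y along the channel to the end stop, z up. The channel lies between two 10 mm high rails along y, 54 mm apart about jig x = -50 mm, from y = -175 to +125 mm; open at -y, closed at +y by the stop
- bail (a joint): angle of the 2.1 kg hold-down: 0 = lowered, pressing beam 3 mm above the blank; grows as the handle goes up and away from the robot; 1.6 = back on its stops. Below the balance point (about 0.8) it sinks again; beyond, it falls back by itself (damped, about 2 s) and stays. A level push on the handle of about 4 N starts it
- bail_hinge (a point): point on the hold-down's hinge axis, which runs along the jig's y; at jig x = +100, y = 0, 100 mm above the bench. Two flat arms at jig y = +/-150 mm carry the dark wooden pressing beam (30 x 288 x 40 mm, 150 mm from the hinge); a steel counterweight sits just behind the hinge
- bail_handle (a point): centre of the handle's round wooden bar (22 mm diameter, 140 mm long, along the jig's y) on two 16 mm steel uprights at +/-60 mm, with 104 mm free between them below the bar. Lowered, it is 180 mm nearer the robot (jig -x) than the hinge and 120 mm above it (220 mm above the bench); it turns round the hinge at radius 216 mm
- blank_center (a point): centre of the pale wooden arm-rest blank, 50 (x) x 180 (y) x 32 mm, about 0.2 kg, loose in the jig's channel under the pressing beam; it lies on the base board (its underside 18 mm, its top 50 mm above the bench), its y axis along the channel
- stop_face (a point): centre of the face of the end stop (dark steel block 70 x 22 mm, its top 51 mm above the bench) that the +y end of the blank is to meet; fixed to the jig, at jig x = -50, y = +125 mm, 34 mm above the bench
- spare: spare arm-rest blank of the same pale wood, 50 x 180 x 32 mm, lying on the bench left of the jig, at right angles to the channel; origin at the centre of its underside
- tin: round steel tack tin, 48 mm diameter, 40 mm high, standing on the near left of the jig's base board; origin at the centre of its underside
- spool: grey thread spool, 44 mm diameter, 54 mm high, upright on the near right of the jig's base board; origin at the centre of its underside
- glue: white glue bottle, 56 mm diameter, 150 mm high, right of the jig towards its back; origin at the centre of its underside
- mallet: hammer lying left of the spare blank; its handle points to the robot
- driver: screwdriver lying on the bench right of the jig
- offcut: plywood offcut, 60 x 90 x 40 mm, left of the jig towards its back; origin at the centre of its underside
Mind the look-alikes: they are no part of the job. What is shaped like the part that bears blank_center but black or orange is not meant.

How it is judged (in metres and radians):
On the way, in this order (a step that is already met when the one before it is completed fails the run):
1. the hold-down rests back on its stops, before the blank is pushed home (value of joint bail above 1.4 rad), for 0.2 s.
2. the blank butts against the end stop, with the hold-down still up (value of joint bail above 1.4 rad and y of blank_center in the frame of stop_face above -0.095 m and x of blank_center in the frame of jig between -0.056 and -0.044 m and z of blank_center in the frame of jig below 0.038 m), for 0.2 s.
At the end, for the whole second after the job is handed in: the hold-down is back on its stops (joint above 1.4 rad) and at rest; the blank lies flat in its channel (within 6 mm of its centre line), its end within 5 mm of the end stop; every other thing is within 25 mm of where it started (all of step 2 and velocity of joint bail between -0.1 and 0.1 rad/s and distance of each of spare, tin, spool, glue, mallet, driver, offcut from where it was at the start of the episode below 0.025 m); the robot touches nothing.
It fails at once if the blank is lifted or tipped out of its channel (z of blank_center in the frame of jig above 0.044 m or angle between blank_center's own z axis and vertical above 0.2 rad).
It fails at once if one of the other things on the bench is moved by more than 25 mm (not (distance of each of spare, tin, spool, glue, mallet, driver, offcut from where it was at the start of the episode below 0.025 m)).
It also fails if it takes over 54 s, if anything falls off the work surface, if the arm or the gripper's body presses on something with over 40 N, if the wrist force passes 120 N, or if a joint passes its speed limit or range.

ROBOT

A 6-joint arm with a two-finger parallel gripper is mounted at the origin on the work surface. World frame = base frame: x ahead of the robot, y to its left, z up, the work surface at z = 0. Lengths are in m, angles in degrees, forces in N, time in s.
With the tool pointing down it reaches from about 0.3 to 0.75 m from the base axis. Payload 8.5 kg.
Tool frame: the origin (TCP) lies at the very end of the fingers, on their centre line; the grasp point (between the pads) lies 19 mm behind it (hold_point_z is the distance from the TCP to the grasp point, in m); z points along the fingers, y is the direction in which the jaws open and shut (so a half turn about z gives the same grasp; the last joint's range is limited). The gripper opens to 85 mm and grips with 20 to 120 N. Pads are 22 mm wide; open, the fingers measure 114 mm over their backs; the gripper's body (76 mm by 85 mm) begins 54 mm behind the grasp point. The pads swing forward as they close: fully open they stand 13 mm farther back than shut.
Start: joints at [-83.268, 21.807, 74.336, -0, 83.858, -12.336], TCP at [0.18, -0.52, 0.231] pointing down, gripper open.
Joint ranges: [-178.18, 178.18], [-50.72, 133.34], [12.68, 142.11], [-81.47, 261.47], [9.98, 163.14], [-165.26, 165.26]. Speed limits (degrees/s): [136.94, 136.94, 180, 180, 180, 180].

INTERFACE

Orientations are given as a 3x3 rotation matrix whose columns are the frame's x, y, z axes.
In Python, from rig import observe, get_image, close_job, hold_point_z gives the robot as it stands. The module is installed in compiled form; this text tells all that it offers.
- The arm moves only by the tool jog_arm, never from a script. Its arguments are lists of equal length, an entry for each row: "travel": the shift along the world's x, y, z in m, a list of three; "dr": the turn, a rotation vector about the world's x, y, z in rad, a list of three. In form: {"travel": [[x, y, z], ...], "dr": [[rx, ry, rz], ...]}. A call has 1 to 20 rows; each row shifts and turns the commanded pose from where the row before left it; what a row does not reach is not made up. A row lasts 1/12 s, in which the tool goes at most 41.7 mm and 7.16 degrees, less where a joint would pass 70% of its speed; a pose out of reach is approached as far as the arm can. A call with a gripper value outside its range is refused whole. "jaw" is the finger opening in m, from 0 to 0.0854, set as the call begins (left out, the last holds). The fingers move at their own pace and stop on an object; "newtons" is the grip in N (left out, the last holds). Time passes only in rows, so rows that do not move let the fingers close. It gives the time, the measured TCP pose, the force and the opening at its end, in the units of the state.
- observe(): the state, without advancing time (a new reading comes with each control period).
- get_image(name): name is "scene" or "top" or "wrist"; returns a dict with "color" (420x560x3 uint8, red, green, blue), "fovy" (degrees; the focal length in pixels is half the picture's height over the tangent of half this angle, whatever the lens; pixels are square), "cx", "cy" (the principal point, pixels), "R" (3x3) and "t" (3): a world point X has camera coordinates R X + t. Camera axes: x right, y down, z forward; pixel columns grow to the right and rows downward; lengths in m; the calibration is good to about 2 mm. A picture is of the moment at which its call begins. There is no depth.
- close_job(): hands the job in, once; it reports no verdict.
The state is a dict: "time_s": time; "q": joint angles; "qvel": joint speeds; "joint_efforts": joint torques, N m; "position": TCP position; "tool_rot": TCP orientation; "ft_force": force on the tool from outside, world axes, zero at the start; "wrist_torque": the same for the moment, N m; "grip_width": finger opening in m.
Only numpy, scipy, OpenCV 4.12 (cv2) and the standard library are available. Lean on these libraries where they do the work, as an engineer would, in place of code of your own. Each camera call takes 0.05 s, during which the arm holds its last target.

## Working session

There is one attempt and no reset: what is moved stays moved. The work goes in short steps, Python scripts to look and compute and a tool call to move; the robot and the scene stay as the last step left them, time stands still between calls to the robot, and variables do not carry over. Pictures are saved under pics/ and viewed, and the job is handed in when it is done.

Besides the shell and the picture viewer there is one more tool, called as name(argument=value, ...) on one line, values as JSON. jog_arm: Moves the arm, as the interface text tells. Its arguments: {"type":"object","properties":{"travel":{"type":"array"},"dr":{"type":"array"},"jaw":{"type":"number"},"newtons":{"type":"number"}},"required":["travel","dr"]}

```bash
mkdir -p pics
python3 - <<'E'
from rig import *
import cv2
o=observe(); print(o['time_s'],o['position'],o['tool_rot'],o['ft_force'],o['grip_width'],hold_point_z)
for n in['scene','top']:
    g=get_image(n); cv2.imwrite(f'pics/{n}0.png',g['color'][:,:,::-1]); print(n,g['fovy'],g['cx'],g['cy'],g['R'],g['t'])
E
```

```text
0.0 [ 0.17964393 -0.51951773  0.23070233] [[ 9.45122731e-01  3.26715471e-01 -1.56534807e-04]
 [ 3.26715334e-01 -9.45121623e-01  1.48580582e-03]
 [ 3.37491319e-04 -1.45541118e-03 -9.99998884e-01]] [0.05664092 0.21520043 0.81352486] 0.08522087186699867 0.0187
scene 48.62380428179965 280.7652521010492 211.88856700337766 [[-0.7595906   0.65028729  0.01218867]
 [ 0.534588    0.6348988  -0.55778059]
 [-0.3704562  -0.41716897 -0.82989894]] [ 0.40114337 -0.16399406  1.86222301]
top 53.71232569523766 288.1295141738614 202.49701764546055 [[-0.02290096 -0.99973709  0.00113978]
 [-0.99536384  0.02269423 -0.0934655 ]
 [ 0.09341506 -0.00327494 -0.99562187]] [0.0130177  0.55027323 1.23809435]
```

View pics/scene0.png

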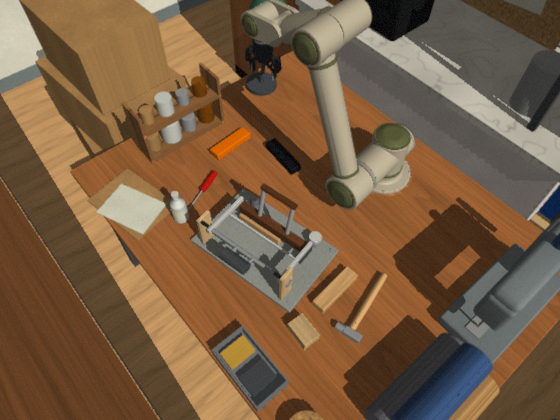

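View pics/top0.png

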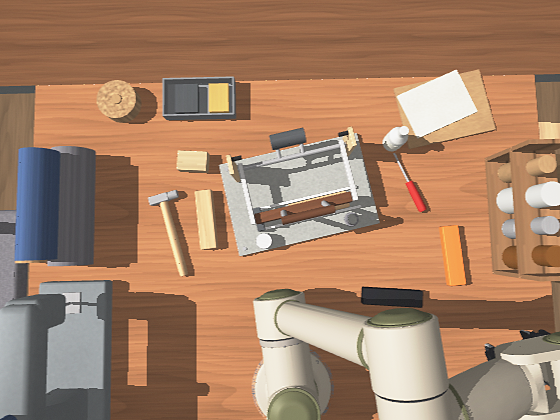

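Run:
```python
import cv2
a=cv2.imread('pics/top0.png')[115:265,205:395]; cv2.imwrite('pics/topz.png',cv2.resize(a,None,fx=4.2,fy=4,interpolation=cv2.INTER_CUBIC)[:600,:800])
a=cv2.imread('pics/scene0.png')[170:320,170:370]; cv2.imwrite('pics/scz.png',cv2.resize(a,None,fx=4,fy=4,interpolation=cv2.INTER_CUBIC))
```

```text
(no output)
```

View pics/topz.png

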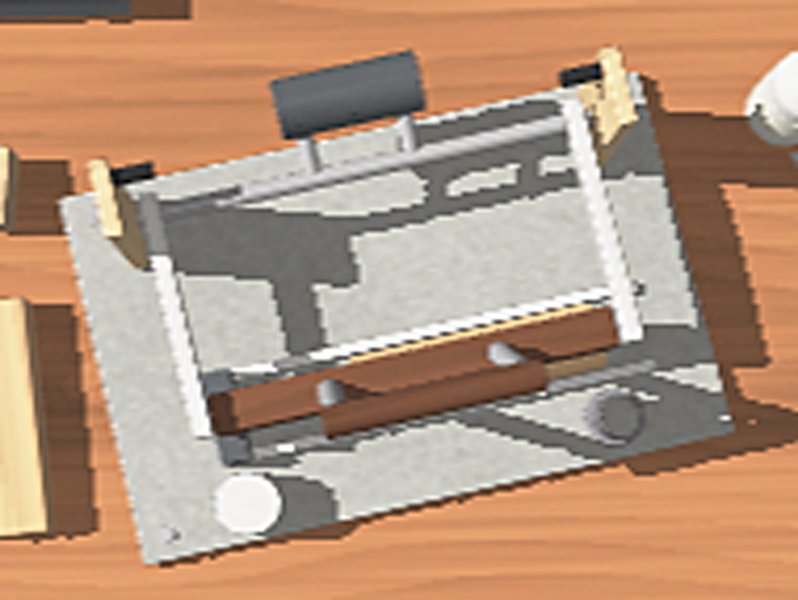

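View pics/scz.png

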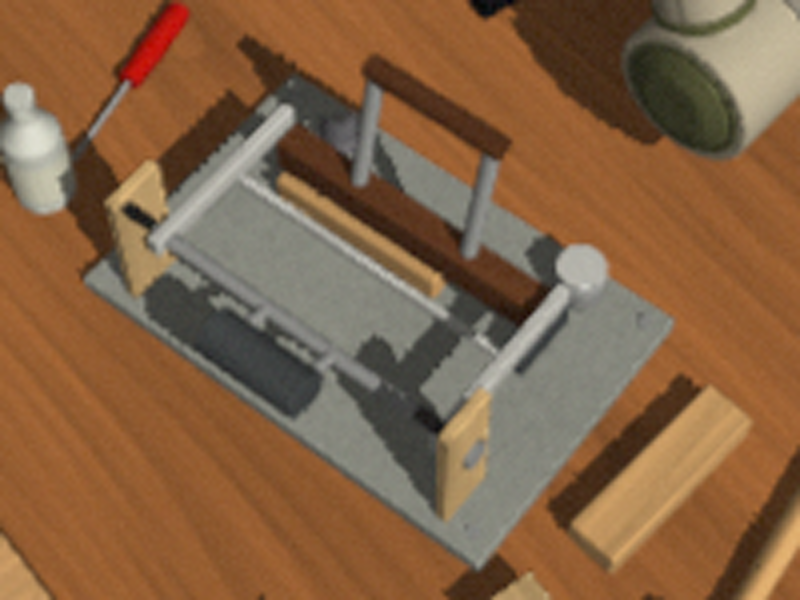

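```bash
cat > h.py <<'E'
import numpy as np
C={'scene':(48.62380428179965,280.7652521010492,211.88856700337766,[[-0.7595906,0.65028729,0.01218867],[0.534588,0.6348988,-0.55778059],[-0.3704562,-0.41716897,-0.82989894]],[0.40114337,-0.16399406,1.86222301]),
'top':(53.71232569523766,288.1295141738614,202.49701764546055,[[-0.02290096,-0.99973709,0.00113978],[-0.99536384,0.02269423,-0.0934655],[0.09341506,-0.00327494,-0.99562187]],[0.0130177,0.55027323,1.23809435])}
def cast(n,uv,z):
    fv,cx,cy,R,t=C[n];R=np.array(R);t=np.array(t);f=210/np.tan(np.radians(fv/2))
    c=-R.T@t;d=R.T@np.array([(uv[0]-cx)/f,(uv[1]-cy)/f,1]);return c+d*(z-c[2])/d[2]
def proj(n,X):
    fv,cx,cy,R,t=C[n];f=210/np.tan(np.radians(fv/2));p=np.array(R)@X+np.array(t);return np.array([cx+f*p[0]/p[2],cy+f*p[1]/p[2]])
E
python3 - <<'E'
from h import *
def fit(P,Q):
    P=np.array(P);Q=np.array(Q);p=P.mean(0);q=Q.mean(0);a=P-p;b=Q-q
    th=np.arctan2((a[:,0]*b[:,1]-a[:,1]*b[:,0]).sum(),(a*b).sum());R=np.array([[np.cos(th),-np.sin(th)],[np.sin(th),np.cos(th)]])
    t=q-R@p;return th,t,np.abs(Q-(P@R.T+t)).max()
M=[(.145,.22),(-.145,.22),(-.145,-.22),(.145,-.22)]
tz=[(62,203),(148,565),(733,430),(637,73)]
W=[cast('top',(u/4.2+205,v/4+115),.018)[:2] for u,v in tz];print(np.round(W,3));print(fit(M,W))
sz=[(480,560),(672,322),(295,78),(88,280)]
W2=[cast('scene',(u/4+170,v/4+170),.018)[:2] for u,v in sz];print(np.round(W2,3));print(fit(M,W2))
th,t,_=fit(M,np.array(W)/2+np.array(W2)/2);R=np.array([[np.cos(th),-np.sin(th)],[np.sin(th),np.cos(th)]])
print('avg',np.degrees(th),t)
def w(x,y,z):return np.append(R@[x,y]+t,z)
def J(n,u,v,z):
    s=(u/4.2+205,v/4+115) if n=='top' else (u/4+170,v/4+170)
    return np.round(R.T@(cast(n,s,z)[:2]-t),4)
print('handle ends exp (-.08,+-.07):',J('top',325,425,.22),J('top',547,375,.22),J('scene',372,66,.225),J('scene',500,150,.225))
print('blank top right end corner (back):',J('top',606,357,.05),'scene blank: ',J('scene',282,178,.05),J('scene',440,278,.05))
print('tin top c',J('top',248,503,.058),J('scene',582,265,.058),'spool top',J('top',615,414,.072),J('scene',342,132,.072))
print('stop', J('top',250,435,.051))
for k,p in dict(handle=w(-.08,0,.22),hinge=w(.1,0,.1),stop=w(-.05,.125,.034),blankend=w(-.05,-.17,.034),tin=w(-.12,.16,.0)).items(): print(k,np.round(p,4))
E
```

```text
[[ 0.67   0.209]
 [ 0.391  0.149]
 [ 0.483 -0.277]
 [ 0.763 -0.218]]
(np.float64(0.21271412129929496), array([ 0.57685407, -0.03422481]), np.float64(0.002720743014839766))
[[ 0.67   0.212]
 [ 0.396  0.155]
 [ 0.485 -0.269]
 [ 0.763 -0.211]]
(np.float64(0.209481383246245), array([ 0.57848426, -0.02832317]), np.float64(0.005123541287754607))
avg 12.095433843503713 [ 0.57766917 -0.03127399]
handle ends exp (-.08,+-.07): [-0.0813  0.0667] [-0.0815 -0.073 ] [-0.0776 -0.0632] [-0.0747  0.0697]
blank top right end corner (back): [-0.0697 -0.1393] scene blank:  [-0.0301 -0.1335] [-0.0343  0.0427]
tin top c [-0.1165  0.1326] [-0.1167  0.1354] spool top [-0.1129 -0.1315] [-0.0911 -0.1125]
stop [-0.0677  0.1203]
handle [ 0.4994 -0.048   0.22  ]
hinge [ 0.6754 -0.0103  0.1   ]
stop [0.5026 0.0805 0.034 ]
blankend [ 0.5644 -0.208   0.034 ]
tin [0.4268 0.1    0.    ]
```

jog_arm(travel=[[0.016, 0.028, -0.002], [0.016, 0.028, -0.002], [0.016, 0.028, -0.002], [0.016, 0.028, -0.002], [0.016, 0.028, -0.002], [0.016, 0.028, -0.002], [0.016, 0.028, -0.002], [0.016, 0.028, -0.002], [0.016, 0.028, -0.002], [0.016, 0.028, -0.002], [0.016, 0.028, -0.002], [0.016, 0.028, -0.002], [0.016, 0.028, -0.002], [0.016, 0.028, -0.002], [0.016, 0.028, -0.002], [0.016, 0.028, 0], [0.013, 0.015, 0], [0, 0, 0], [0, 0, 0]], dr=[[0, 0, -0.0076], [0, 0, -0.0076], [0, 0, -0.0076], [0, 0, -0.0076], [0, 0, -0.0076], [0, 0, -0.0076], [0, 0, -0.0076], [0, 0, -0.0076], [0, 0, -0.0076], [0, 0, -0.0076], [0, 0, -0.0076], [0, 0, -0.0076], [0, 0, -0.0076], [0, 0, -0.0076], [0, 0, -0.0076], [0, 0, -0.0076], [0, 0, 0], [0, 0, 0], [0, 0, 0]], jaw=0)

```text
time_s: 1.68
position: [0.4487, -0.0562, 0.201]
tool_rot: [[0.977, 0.212, -0.001], [0.212, -0.977, 0.0], [-0.001, -0.0, -1.0]]
ft_force: [0.4, 0.1, 0.5]
grip_width: 0.0001
```

Run:
```python
from rig import *
import cv2
o=observe(); print(o['time_s'],o['position'],o['tool_rot'],o['ft_force'],o['grip_width'])
g=get_image('scene'); a=g['color'][120:320,150:400,::-1]; cv2.imwrite('pics/sc1.png',cv2.resize(a,None,fx=3,fy=3))
```

```text
1.6833 [ 0.44872631 -0.05616288  0.2009794 ] [[ 9.77324462e-01  2.11745626e-01 -8.27868380e-04]
 [ 2.11745805e-01 -9.77324765e-01  1.34689544e-04]
 [-7.80576347e-04 -3.06933043e-04 -9.99999648e-01]] [0.42971691 0.11494581 0.45108912] 0.00010574636358445268
```

View pics/sc1.png

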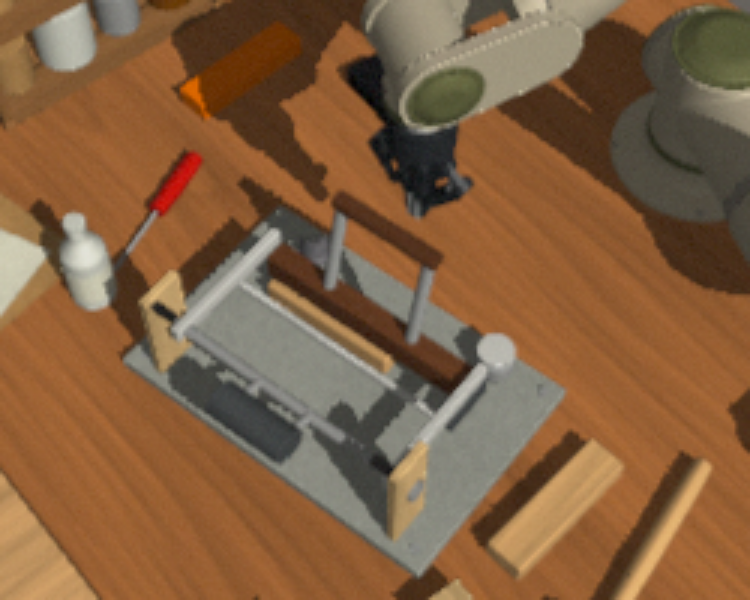

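jog_arm(travel=[[0.005, 0.001, -0.004], [0.005, 0.001, -0.004], [0.005, 0.001, 0], [0.005, 0.001, 0], [0.005, 0.001, 0], [0.0039, 0.0008, 0.003], [0.0039, 0.0008, 0.0049], [0.0039, 0.0008, 0.0049], [0.0039, 0.0008, 0.0049], [0.0039, 0.0008, 0.0049], [0.0039, 0.0008, 0.0049]], dr=[[0, 0, 0], [0, 0, 0], [0, 0, 0], [0, 0, 0], [0, 0, 0], [0, 0, 0], [0, 0, 0], [0, 0, 0], [0, 0, 0], [0, 0, 0], [0, 0, 0]])

```text
time_s: 2.65
position: [0.4965, -0.0471, 0.2218]
tool_rot: [[0.978, 0.21, -0.002], [0.21, -0.978, -0.001], [-0.002, 0.0, -1.0]]
ft_force: [-6.7, -0.9, 3.3]
grip_width: 0.0001
```

Run:
```python
from rig import *
import cv2
g=get_image('scene'); a=g['color'][120:320,150:400,::-1]; cv2.imwrite('pics/sc2.png',cv2.resize(a,None,fx=3,fy=3))
```

```text
(no output)
```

View pics/sc2.png

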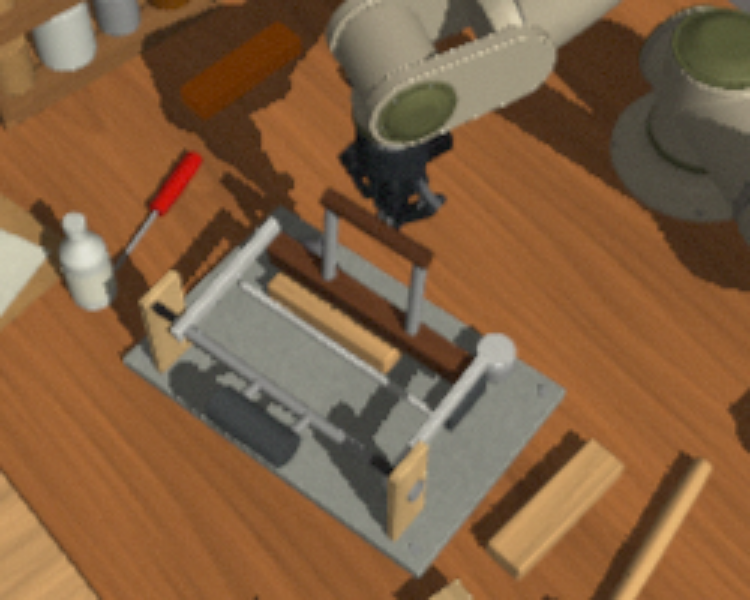

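jog_arm(travel=[[0.0046, 0.001, 0.0042], [0.0046, 0.001, 0.0042], [0.0046, 0.001, 0.0042], [0.0046, 0.001, 0.0042], [0.0046, 0.001, 0.0042], [0.0046, 0.001, 0.0042], [0.0052, 0.0011, 0.0033], [0.0052, 0.0011, 0.0033], [0.0052, 0.0011, 0.0033], [0.0052, 0.0011, 0.0033], [0.0052, 0.0011, 0.0033], [0.0052, 0.0011, 0.0033], [0.0057, 0.0012, 0.0023], [0.0057, 0.0012, 0.0023], [0.0057, 0.0012, 0.0023], [0.0057, 0.0012, 0.0023], [0.0057, 0.0012, 0.0023], [0.0057, 0.0012, 0.0023]], dr=[[0, 0, 0], [0, 0, 0], [0, 0, 0], [0, 0, 0], [0, 0, 0], [0, 0, 0], [0, 0, 0], [0, 0, 0], [0, 0, 0], [0, 0, 0], [0, 0, 0], [0, 0, 0], [0, 0, 0], [0, 0, 0], [0, 0, 0], [0, 0, 0], [0, 0, 0], [0, 0, 0]])

```text
time_s: 4.2
position: [0.5907, -0.027, 0.2797]
tool_rot: [[0.978, 0.21, -0.0], [0.21, -0.978, 0.0], [0.0, -0.0, -1.0]]
ft_force: [-0.8, -0.9, 0.0]
grip_width: 0.0001
```

Run:
```python
from rig import *
import cv2
g=get_image('scene'); a=g['color'][120:320,150:400,::-1]; cv2.imwrite('pics/sc3.png',cv2.resize(a,None,fx=3,fy=3))
```

```text
(no output)
```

View pics/sc3.png

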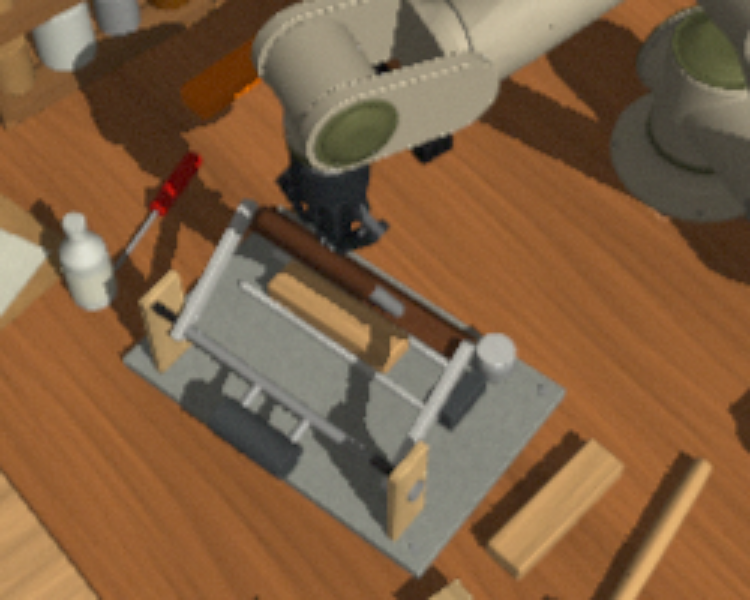

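jog_arm(travel=[[0.006, 0.0013, 0.0014], [0.006, 0.0013, 0.0014], [0.006, 0.0013, 0.0013], [0.006, 0.0013, 0.0012], [0.006, 0.0013, 0.0012], [0.006, 0.0013, 0.001], [0.006, 0.0013, 0], [0.006, 0.0013, 0], [0.006, 0.0013, 0], [0.006, 0.0013, 0]], dr=[[0, 0, 0], [0, 0, 0], [0, 0, 0], [0, 0, 0], [0, 0, 0], [0, 0, 0], [0, 0, 0], [0, 0, 0], [0, 0, 0], [0, 0, 0]])

```text
time_s: 5.08
position: [0.6507, -0.0141, 0.287]
tool_rot: [[0.978, 0.21, -0.0], [0.21, -0.978, 0.0], [-0.0, -0.0, -1.0]]
ft_force: [0.3, 0.8, -0.3]
grip_width: 0.0001
```

Run:
```python
from rig import *
import cv2
g=get_image('scene'); a=g['color'][120:320,150:400,::-1]; cv2.imwrite('pics/sc4.png',cv2.resize(a,None,fx=3,fy=3))
```

```text
(no output)
```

View pics/sc4.png

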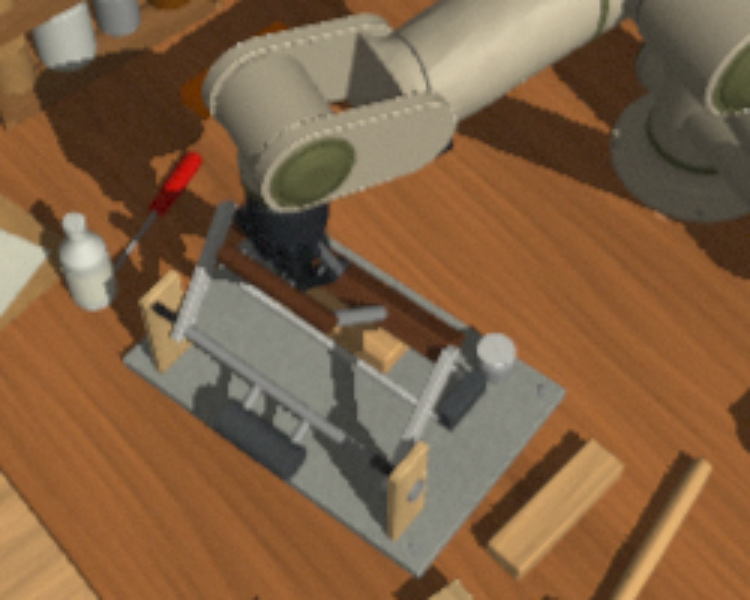

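jog_arm(travel=[[0, 0, 0.015], [-0.005, -0.001, 0.02], [-0.015, -0.003, 0.02], [-0.02, -0.004, 0.015], [-0.02, -0.004, 0], [-0.02, -0.004, 0], [-0.02, -0.004, 0], [-0.02, -0.004, 0], [-0.02, -0.004, 0], [0, 0, 0], [0, 0, 0], [0, 0, 0], [0, 0, 0], [0, 0, 0], [0, 0, 0], [0, 0, 0], [0, 0, 0], [0, 0, 0], [0, 0, 0], [0, 0, 0]], dr=[[0, 0, 0], [0, 0, 0], [0, 0, 0], [0, 0, 0], [0, 0, 0], [0, 0, 0], [0, 0, 0], [0, 0, 0], [0, 0, 0], [0, 0, 0], [0, 0, 0], [0, 0, 0], [0, 0, 0], [0, 0, 0], [0, 0, 0], [0, 0, 0], [0, 0, 0], [0, 0, 0], [0, 0, 0], [0, 0, 0]])

```text
time_s: 6.8
position: [0.5101, -0.0422, 0.3571]
tool_rot: [[0.978, 0.21, -0.0], [0.21, -0.978, 0.0], [-0.0, -0.0, -1.0]]
ft_force: [-0.0, -0.7, -0.5]
grip_width: 0.0001
```

Run:
```python
from rig import *
import cv2
g=get_image('scene'); a=g['color'][120:320,150:400,::-1]; cv2.imwrite('pics/sc5.png',cv2.resize(a,None,fx=3,fy=3))
g=get_image('top'); a=g['color'][90:280,190:410,::-1]; cv2.imwrite('pics/top5.png',cv2.resize(a,None,fx=3,fy=3))
```

```text
(no output)
```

View pics/sc5.png

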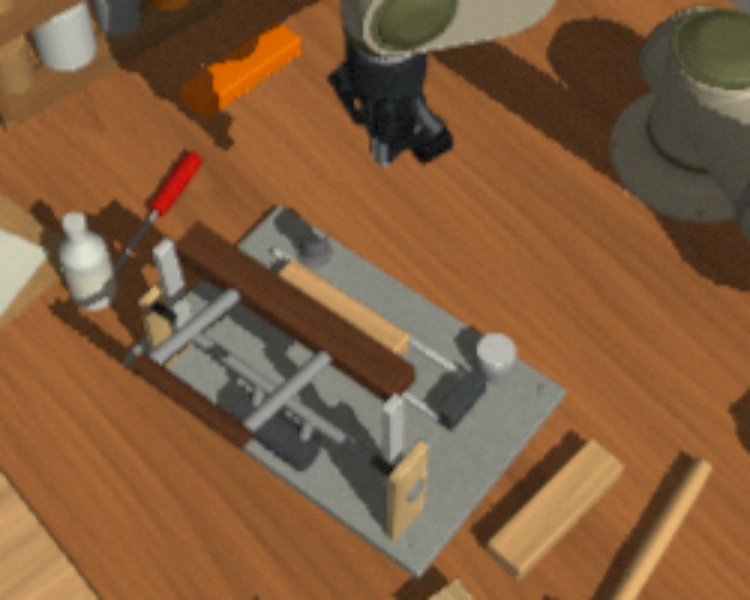

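View pics/top5.png

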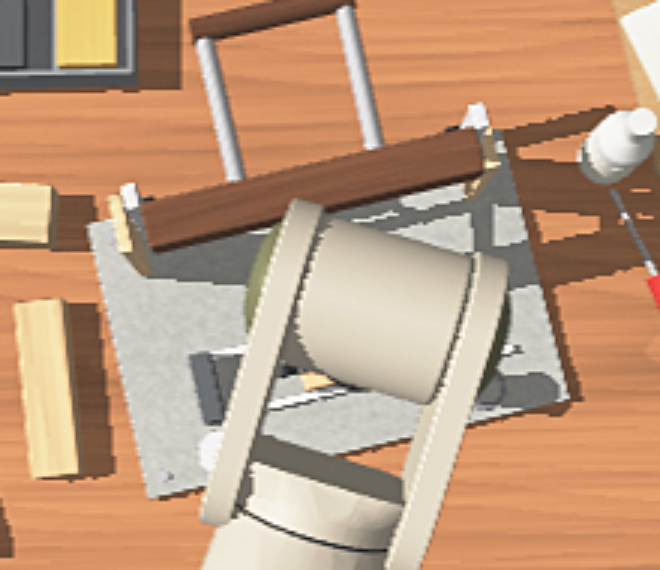

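Run:
```python
from rig import *
from h import *
import cv2
g=get_image('scene'); im=g['color'][:,:,::-1]
a=im[185:285,220:340]; cv2.imwrite('pics/sc6.png',cv2.resize(a,None,fx=6,fy=6,interpolation=cv2.INTER_CUBIC))
th=np.radians(12.1);R=np.array([[np.cos(th),-np.sin(th)],[np.sin(th),np.cos(th)]]);t=np.array([.5777,-.0313])
for n,u,v,z in[('blank R',282/3+150,265/3+120,.05),('blank L',408/3+150,345/3+120,.05),('spool top',313/3+150,238/3+120,.072),('tin',496/3+150,350/3+120,.058)]:
    print(n,R.T@(cast('scene',(u,v),z)[:2]-t))
for x,y in[(-.025,-.137),(-.075,-.137),(-.025,.043),(-.075,.043)]: print((x,y),(proj('scene',np.append(R@[x,y]+t,.05))-[220,185])*6)
```

```text
blank R [-0.05853637 -0.14080741]
blank L [-0.06174473  0.04823341]
spool top [-0.10111248 -0.12600714]
tin [-0.11498524  0.13591398]
(-0.025, -0.137) [113.04968779 179.60812629]
(-0.075, -0.137) [166.15946217 125.53080266]
(-0.025, 0.043) [350.67254553 338.2442954 ]
(-0.075, 0.043) [402.44909994 280.03025847]
```

View pics/sc6.png

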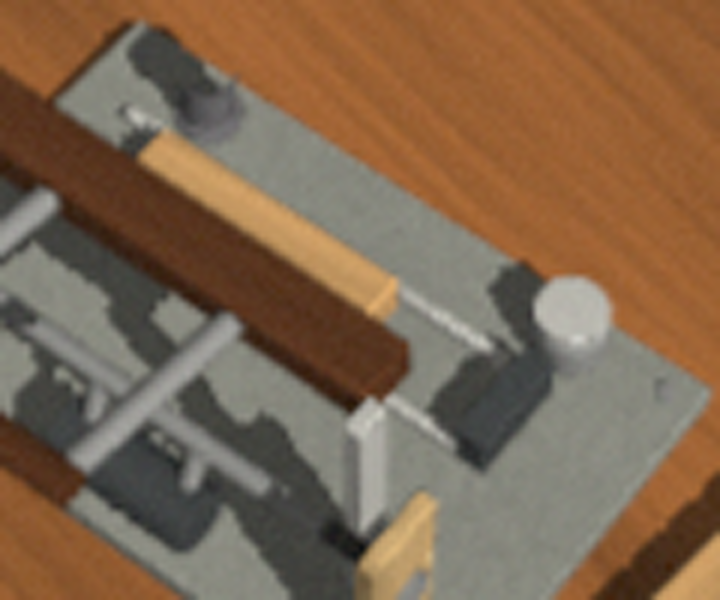

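jog_arm(travel=[[0.008, -0.0248, 0], [0.008, -0.0248, 0], [0.008, -0.0248, 0], [0.008, -0.0248, 0], [0.008, -0.0248, 0], [0.008, -0.0248, 0], [0.008, -0.0248, 0], [0, 0, -0.03], [0, 0, -0.03], [0, 0, -0.03], [0, 0, -0.03], [0, 0, -0.03], [0, 0, -0.03], [0, 0, -0.03], [0, 0, -0.03], [0, 0, -0.03], [0, 0, -0.017], [0, 0, 0], [0, 0, 0]], dr=[[0, 0, 0], [0, 0, 0], [0, 0, 0], [0, 0, 0], [0, 0, 0], [0, 0, 0], [0, 0, 0], [0, 0, 0], [0, 0, 0], [0, 0, 0], [0, 0, 0], [0, 0, 0], [0, 0, 0], [0, 0, 0], [0, 0, 0], [0, 0, 0], [0, 0, 0], [0, 0, 0], [0, 0, 0]])

```text
time_s: 8.53
position: [0.5661, -0.2158, 0.07]
tool_rot: [[0.978, 0.21, -0.001], [0.21, -0.978, 0.001], [-0.001, -0.001, -1.0]]
ft_force: [-0.2, -0.7, 0.8]
grip_width: 0.0004
```

Run:
```python
from rig import *
import cv2
g=get_image('scene'); a=g['color'][150:290,180:350,::-1]; cv2.imwrite('pics/sc7.png',cv2.resize(a,None,fx=4,fy=4))
g=get_image('top'); a=g['color'][80:270,190:410,::-1]; cv2.imwrite('pics/top7.png',cv2.resize(a,None,fx=3,fy=3))
g=get_image('wrist'); cv2.imwrite('pics/w7.png',g['color'][:,:,::-1])
```

```text
(no output)
```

View pics/sc7.png

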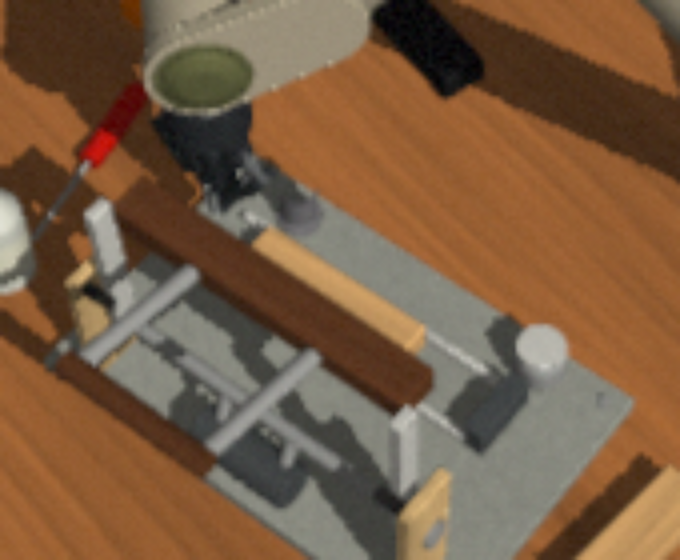

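View pics/top7.png

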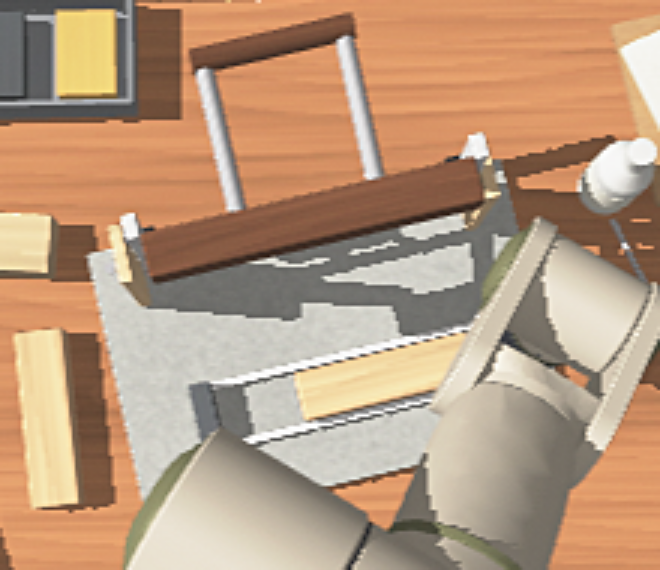

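View pics/w7.png

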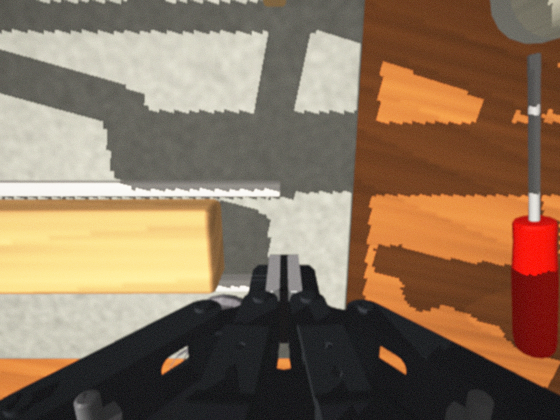

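jog_arm(travel=[[0, 0, -0.01], [0, 0, -0.01], [0, 0, -0.01], [0, 0, -0.01], [0, 0, 0], [0, 0, 0]], dr=[[0, 0, 0], [0, 0, 0], [0, 0, 0], [0, 0, 0], [0, 0, 0], [0, 0, 0]])

```text
time_s: 9.18
position: [0.5658, -0.2156, 0.0292]
tool_rot: [[0.978, 0.21, -0.002], [0.21, -0.978, 0.001], [-0.001, -0.001, -1.0]]
ft_force: [0.4, 0.2, 0.0]
grip_width: -0.0002
```

Run:
```python
from rig import *
import cv2
g=get_image('wrist'); cv2.imwrite('pics/w8.png',g['color'][:,:,::-1])
g=get_image('scene'); a=g['color'][150:250,180:300,::-1]; cv2.imwrite('pics/sc8.png',cv2.resize(a,None,fx=5,fy=5))
```

```text
(no output)
```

View pics/w8.png

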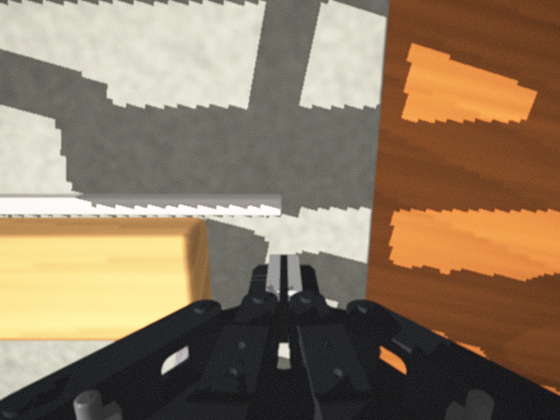

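View pics/sc8.png

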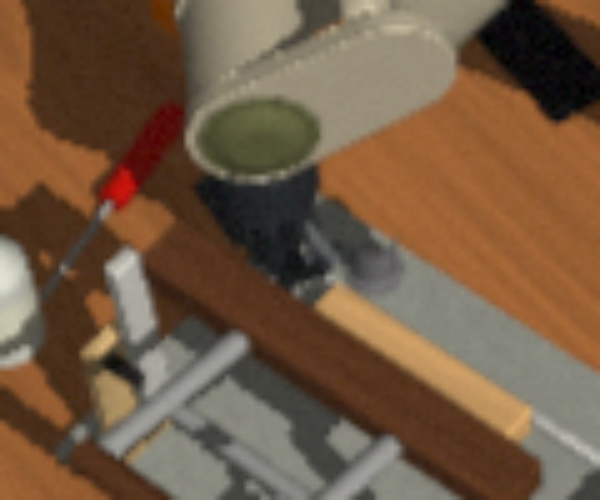

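jog_arm(travel=[[-0.001, 0.0049, 0], [-0.001, 0.0049, 0], [-0.001, 0.0049, 0], [-0.001, 0.0049, 0], [-0.001, 0.0049, 0], [-0.001, 0.0049, 0], [-0.001, 0.0049, 0], [-0.001, 0.0049, 0], [-0.001, 0.0049, 0], [-0.0011, 0.0049, 0], [-0.0011, 0.0049, 0]], dr=[[0, 0, 0], [0, 0, 0], [0, 0, 0], [0, 0, 0], [0, 0, 0], [0, 0, 0], [0, 0, 0], [0, 0, 0], [0, 0, 0], [0, 0, 0], [0, 0, 0]])

```text
time_s: 10.2
position: [0.5549, -0.1616, 0.0303]
tool_rot: [[0.978, 0.21, 0.001], [0.21, -0.978, -0.0], [0.0, 0.0, -1.0]]
ft_force: [1.0, -1.3, 2.4]
grip_width: 0.0
```

Run:
```python
from rig import *
import cv2
g=get_image('wrist'); cv2.imwrite('pics/w9.png',g['color'][:,:,::-1])
g=get_image('scene'); a=g['color'][170:290,200:350,::-1]; cv2.imwrite('pics/sc9.png',cv2.resize(a,None,fx=5,fy=5))
```

```text
(no output)
```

View pics/w9.png

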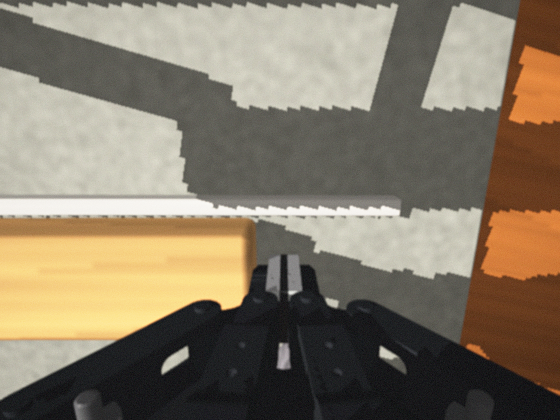

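View pics/sc9.png

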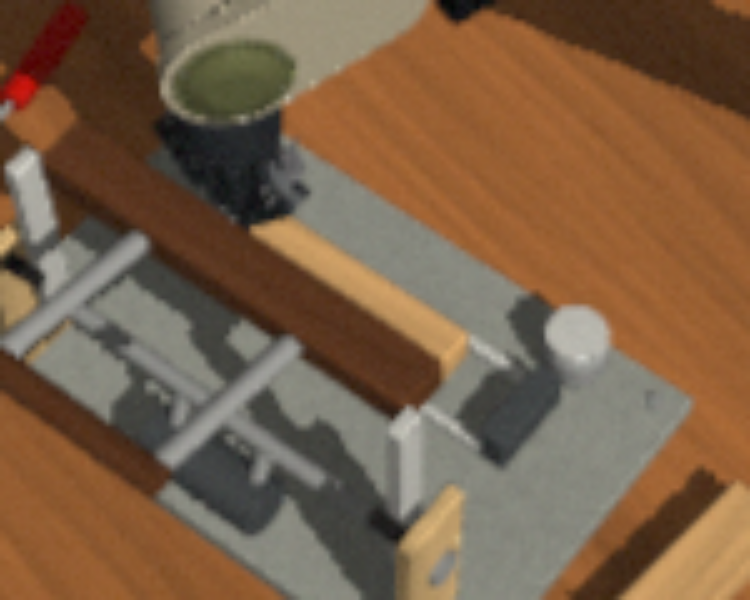

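jog_arm(travel=[[-0.001, 0.0049, 0], [-0.001, 0.0049, 0], [-0.001, 0.0049, 0], [-0.001, 0.0049, 0], [-0.0011, 0.0049, 0], [-0.0011, 0.0049, 0], [-0.0011, 0.0049, 0], [-0.0011, 0.0049, 0], [-0.0011, 0.0049, 0], [-0.0004, 0.002, 0], [-0.0004, 0.002, 0]], dr=[[0, 0, 0], [0, 0, 0], [0, 0, 0], [0, 0, 0], [0, 0, 0], [0, 0, 0], [0, 0, 0], [0, 0, 0], [0, 0, 0], [0, 0, 0], [0, 0, 0]])

```text
time_s: 11.22
position: [0.5445, -0.1134, 0.0301]
tool_rot: [[0.978, 0.21, -0.0], [0.21, -0.978, 0.0], [-0.0, -0.0, -1.0]]
ft_force: [0.4, -0.8, -0.8]
grip_width: -0.0001
```

jog_arm(travel=[[-0.0004, 0.002, 0], [-0.0002, 0.001, 0], [0, 0, 0]], dr=[[0, 0, 0], [0, 0, 0], [0, 0, 0]])

```text
time_s: 11.47
position: [0.5439, -0.1106, 0.0301]
tool_rot: [[0.978, 0.21, -0.0], [0.21, -0.978, 0.0], [-0.0, -0.0, -1.0]]
ft_force: [1.1, 0.5, 1.0]
grip_width: 0.0001
```

Run:
```python
from rig import *
import cv2
g=get_image('scene'); a=g['color'][170:290,200:350,::-1]; cv2.imwrite('pics/sc10.png',cv2.resize(a,None,fx=5,fy=5,interpolation=cv2.INTER_CUBIC))
```

```text
(no output)
```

View pics/sc10.png

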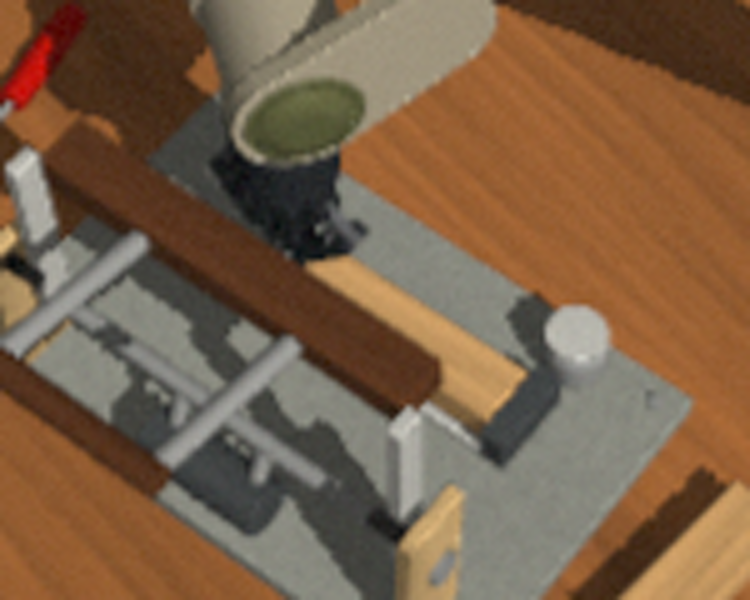

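Only a few millimetres are left, so I continue in small steps until the force rises.

jog_arm(travel=[[-0.0002, 0.001, 0], [-0.0002, 0.001, 0], [-0.0002, 0.001, 0], [0, 0, 0]], dr=[[0, 0, 0], [0, 0, 0], [0, 0, 0], [0, 0, 0]])

```text
time_s: 11.85
position: [0.5445, -0.1102, 0.0307]
tool_rot: [[0.978, 0.21, 0.003], [0.21, -0.978, -0.004], [0.002, 0.005, -1.0]]
ft_force: [1.0, -12.1, -0.1]
grip_width: -0.0002
```

jog_arm(travel=[[-0.0002, 0.001, 0], [-0.0002, 0.001, 0], [0, 0, 0]], dr=[[0, 0, 0], [0, 0, 0], [0, 0, 0]])

```text
time_s: 12.1
position: [0.545, -0.11, 0.0312]
tool_rot: [[0.978, 0.21, 0.005], [0.21, -0.978, -0.008], [0.004, 0.009, -1.0]]
ft_force: [1.7, -19.9, -0.7]
grip_width: -0.0
```

jog_arm(travel=[[0.0006, -0.003, 0], [0.0011, -0.005, 0], [0.0021, -0.01, 0], [0.0021, -0.01, 0], [0, 0, 0.01], [0, 0, 0.02], [0, 0, 0.03], [0, 0, 0.03], [0, 0, 0.03], [0, 0, 0.03], [0, 0, 0.03], [-0.01, -0.03, 0.01], [-0.01, -0.03, 0], [-0.01, -0.03, 0], [-0.01, -0.03, 0], [-0.01, -0.03, 0], [-0.01, -0.03, 0], [0, 0, 0], [0, 0, 0]], dr=[[0, 0, 0], [0, 0, 0], [0, 0, 0], [0, 0, 0], [0, 0, 0], [0, 0, 0], [0, 0, 0], [0, 0, 0], [0, 0, 0], [0, 0, 0], [0, 0, 0], [0, 0, 0], [0, 0, 0], [0, 0, 0], [0, 0, 0], [0, 0, 0], [0, 0, 0], [0, 0, 0], [0, 0, 0]])

```text
time_s: 13.68
position: [0.4882, -0.3148, 0.2204]
tool_rot: [[0.978, 0.207, 0.0], [0.207, -0.978, 0.0], [0.0, -0.0, -1.0]]
ft_force: [-0.0, 0.2, 0.3]
grip_width: -0.0002
```

Run:
```python
from rig import *
import cv2
print(observe()['ft_force'],observe()['qvel'])
g=get_image('scene'); a=g['color'][150:300,180:370,::-1]; cv2.imwrite('pics/sc11.png',cv2.resize(a,None,fx=4,fy=4,interpolation=cv2.INTER_CUBIC))
g=get_image('top'); a=g['color'][80:280,140:430,::-1]; cv2.imwrite('pics/top11.png',cv2.resize(a,None,fx=2.7,fy=2.7,interpolation=cv2.INTER_CUBIC))
```

```text
[-0.00106983  0.2052891   0.33156655] [ 2.63497739 -0.60138267  0.84673079  0.32828085 -0.12637549  0.47633147]
```

View pics/sc11.png

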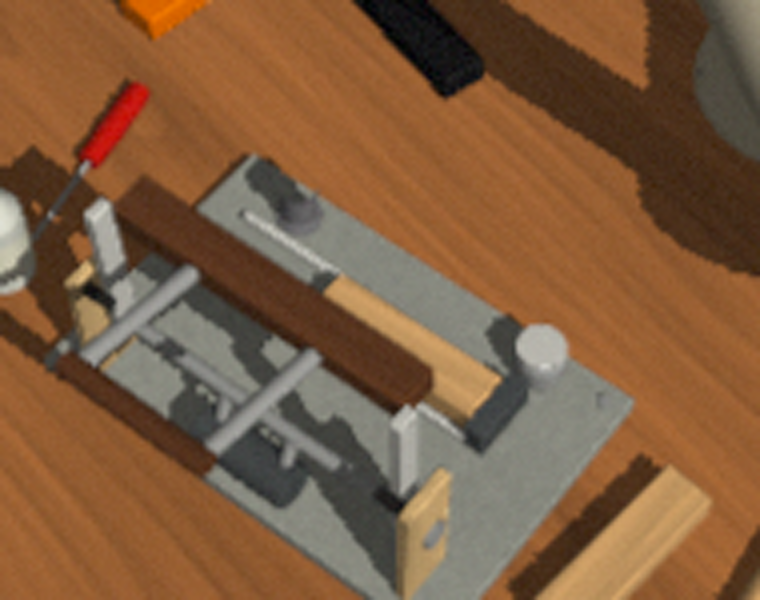

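View pics/top11.png

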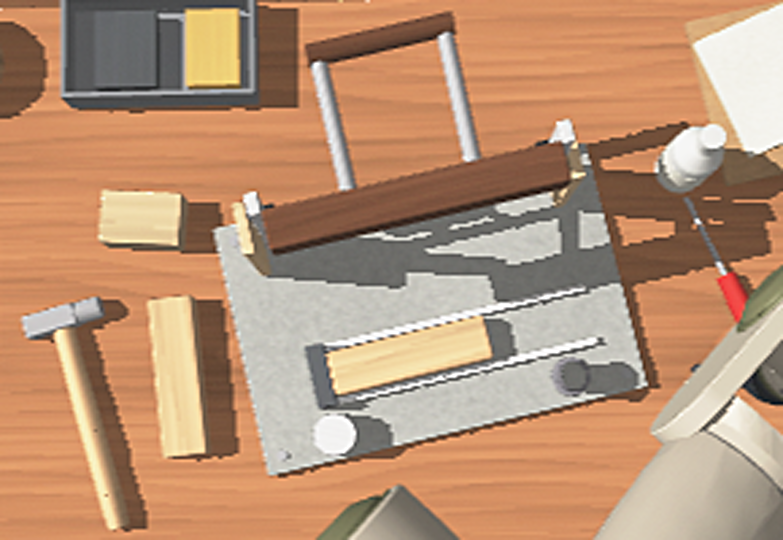

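Run:
```python
from rig import *
from h import *
th=np.radians(12.1);R=np.array([[np.cos(th),-np.sin(th)],[np.sin(th),np.cos(th)]]);t=np.array([.5777,-.0313])
J=lambda u,v,z:np.round(R.T@(cast('top',(u/2.7+140,v/2.7+80),z)[:2]-t),4)
print('blank end corners',J(486,319,.05),J(495,358,.05),'left',J(330,353,.05),J(334,395,.05))
x=.1+.216*np.cos(np.radians(146.3)-1.6);z=.1+.216*np.sin(np.radians(146.3)-1.6)
print('handle at 1.6',x,z,'seen',J(310,52,z),J(453,20,z)); print('tin',J(335,434,.058),'spool',J(573,375,.072)); print(max(abs(observe()['qvel'])))
close_job()
```

```text
blank end corners [-0.0316 -0.0585] [-0.076  -0.0578] left [-0.0283  0.1182] [-0.0745  0.1244]
handle at 1.6 0.22504250938553108 0.27612600843308 seen [0.2286 0.0634] [ 0.2276 -0.0726]
tin [-0.1165  0.1326] spool [-0.1145 -0.1334]
1.0019752132987005
the job is handed in; nothing more can be done
```

I did both parts of the job and handed it in at about 14 s. No verdict was reported.

**What I did:** I pushed the hold-down up by its handle with the closed fingers, until it passed its balance point and fell back. I then pushed the blank along its channel until it met the stop, and drew the fingers clear.

**Checks that agreed:**
- **Hold-down:** the handle bar appears at jig x of about 0.228 m, against 0.225 m expected at 1.6 rad. It looked the same in the pictures taken after 6.8 s.
- **Blank against stop:** the wrist force rose to about 20 N while the fingers stopped advancing. From the finger position, the blank's near end is at jig y of about -0.0556 m, against -0.055 m expected.
- **Blank in channel:** in the top view its centre is within about 3 mm of the channel's centre line.
- **Other things:** the tin measured the same as at the start and the spool within 3 mm. I compared the rest only by eye, and nothing looked moved.

**Checks that were weaker or disagreed:**
- **Top-view corners:** these put the blank's ends 1 to 7 mm short of where they should be. The outlier is one corner partly covered by the stop's edge. I relied on the force and finger reading instead.
- **Arm at hand-in:** the last reading showed a joint speed of about 1 deg/s, so the arm was still settling slightly. It was in free space and touched nothing.

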